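# Open the pressure cap of the pan-oil tank

## Robot

A 7-joint arm with a two-finger parallel gripper is mounted at the origin on the work surface. World frame = base frame: x ahead of the robot, y to its left, z up, the work surface at z = 0. Lengths are in m, angles in rad, forces in N, time in s.
With the tool pointing down it reaches from about 0.425 to 0.875 m from the base axis. Payload 4.7 kg.
Tool frame: the origin (TCP) lies between the finger pads; the fingertips stand 17 mm ahead of it and the grasp point (between the pads) lies 2 mm behind it; z points along the fingers, x is the direction in which the jaws open and shut, and the axes are right-handed (so a half turn about z gives the same grasp; the last joint's range is limited). The gripper opens to 85 mm and grips with 20 to 120 N. Pads are 22 mm wide; open, the fingers measure 114 mm over their backs; the gripper's body (76 mm by 85 mm) begins 54 mm behind the grasp point. The pads swing forward as they close: fully open they stand 13 mm farther back than shut.
Start: joints at [-1.214, 0.321, -0.07, 1.45, 0.023, 1.371, -0.057], TCP at [0.219, 0.612, 0.248] pointing down, gripper open.
Joint ranges: [-2.86, 2.86], [-0.3, 2.09], [-1.38, 1.24], [0.06, 2.45], [-1.56, 4.7], [0.09, 2.05], [-2.69, 2.69]. Speed limits (rad/s): [2.57, 2.57, 3.14, 3.14, 3.14, 3.14, 3.14].

## Interface

Orientations are given as a unit quaternion [x, y, z, w].
In Python, from station import ctrl gives the robot as it stands.
- The arm moves only by the tool apply_moves, never from a script. Its argument "targets" is one flat list of numbers, 7 for each row, row after row: the shift along the tool's x, y, z in m, then the turn, a rotation vector about the tool's x, y, z in units of 5 degrees (1.0 is 5 degrees), then the opening, from 0 (shut) to 1 (fully open). In form: [dx, dy, dz, rx, ry, rz, gripper, dx, dy, dz, rx, ry, rz, gripper, ...]. A call has 1 to 20 rows; each row shifts and turns the pose as measured when the row begins, along the tool's axes as they then stand; what a row does not reach is not made up. A row lasts 1/10 s, in which the tool goes at most 50 mm and 8.59 degrees, less where a joint would pass 70% of its speed; a pose out of reach is approached as far as the arm can. A call with a gripper value outside its range is refused whole. The fingers move at their own pace and stop on an object; "force" is the grip in N (left out, the last holds). Time passes only in rows, so rows that do not move let the fingers close. It gives the time, the measured TCP pose, the force and the opening at its end, in the units of the state.
- ctrl.read_state(): the state, without advancing time (a new reading comes with each control period).
- ctrl.read_camera(name): name is "side" or "top" or "wrist"; returns the picture (480x640x3 uint8, red, green, blue); there is no depth.
- ctrl.calibration(name): a dict with "mtx" (3x3 intrinsics, pixels), "view" (4x4, takes a point from world to camera coordinates); the wrist camera has in their place "T_tool_cam" (4x4, takes a point from camera to tool coordinates, whose origin is the TCP and whose axes are the tool frame's). Camera axes: x right, y up, looking along -z (the intrinsics and any distortion apply to the point x, -y, -z); pixel columns grow to the right and rows downward; lengths in m; the calibration is good to about 2 mm. A picture is of the moment at which its call begins: read the wrist's pose just before it. calibration takes no time and is no camera call.
- ctrl.job_done(): hands the job in, once; it reports no verdict.
The state is a dict: "time_s": time; "joint_pos": joint angles; "dq": joint speeds; "effort": joint torques, N m; "position": TCP position; "orientation": TCP orientation; "wrist_force": force on the tool from outside, world axes, zero at the start; "ft_torque": the same for the moment, N m; "width": finger opening in m.
Only numpy, scipy, OpenCV 4.12 (cv2) and the standard library are available. Lean on these libraries where they do the work, as an engineer would, in place of code of your own. Each camera call takes 0.05 s, during which the arm holds its last target. There are 200 camera calls.

## Task

Take the pressure cap off the pan-oil tank: without pressing, turn it anticlockwise until you feel the first stop and hold it lightly against the stop for a second so that it vents; then press it down gently as far as it goes, turn it on past the stop until it springs up free, lift it off and set it down upright in the small steel tray. Never force the cap against the stop or the bottom, and leave the bottle, bowl and scraper where they are.

Things in the scene. Friction and masses are not known exactly. Their poses are not given: they have to be found in the camera images.
- tank: Upright stainless-steel pressure tank, fixed, 180 mm in diameter, body 132 mm high, with a collar on top that holds the cap. Origin: centre of its underside, on the bench; z up along the axis of collar and cap; x points to the gauge (reaching 121 mm from the axis, 85 mm up). Cap angles are those of the bar, from this x, anticlockwise seen from above.
- collar (a point): Middle of the collar's top face, 170 mm above the bench. Collar 88 mm outside, rim hole 48 mm, rim 5 mm thick; the cap's two lugs are caught under the rim, 2 mm side play. Cap angle: locked 0 to 0.2 rad; turns easily anticlockwise to the first stop; free from 1.30 rad to the end wall at 1.5 (aim for 1.4), where the lugs lie in two open notches of the rim, seen from above, 180 degrees apart.
- seat: Steel seat hidden in the collar under the cap, with two stop teeth and a floor; origin on the axis, 165 mm above the bench. It differs from tank to tank, which its pose does not show: the first stop is felt at a cap angle of 0.38 to 0.62 rad, and the pressed cap bottoms out hard after 5 to 9.5 mm. The lugs pass the teeth only within the last 1.5 mm above the bottom. More than 25 N on the seat harms it.
- spring (a point): Top of the spring plunger under the cap, 160 mm above the bench when locked. It pushes the cap up with 8 N when locked and 0.6 N more per mm pressed, so a push of 17 N always reaches the bottom, where the push climbs steeply. In the notches the spring lifts the cap 2 to 3 mm above its locked height; then it lifts straight off.
- cap_handle (a point): Centre of the cap's upright bar handle, on the cap's axis, 201 mm above the bench when locked. Bar 56 mm long (along x, in line with the lugs), 12 mm thick (y), 36 mm high (18 mm above and below this point). Its foot stands on the cap's round knurled head, 60 mm in diameter, 5 mm thick. z is up. Stays upright in use.
- cap: The whole loose aluminium and steel cap, about 0.15 kg. Origin: centre of its flat underside, 41 mm below the centre of the bar; z up, x along the bar. Below the head a plug 43 mm in diameter, 18 mm long, with two lugs at its foot (68 mm overall, 12 mm wide, 5 mm thick).
- tray: Small square steel tray, fixed on the bench, 170 mm by 170 mm, rim 14 mm high, walls and floor 3 mm thick. Origin: centre of its underside, on the bench; sides along x and y.
- bottle_mid (a point): Amber glass bottle, 60 mm diameter, 170 mm high, standing; the point is half-way up. A bystander.
- bowl_mid (a point): Aluminium bowl, 120 mm diameter, 50 mm high, standing; the point is half-way up. A bystander.
- scraper_mid (a point): Dough scraper lying flat: steel blade 75 by 130 mm with a round wooden grip 26 mm thick along one long side (y); the point is in the middle of the blade, 13 mm above the bench. A bystander.
Not all that is in view belongs to the job. What is shaped like the cap but orange or turquoise is not meant.

How it is judged:
By the outcome, as a careful person would: the job done as asked, in the order asked, and still so for the second after the job is handed in, with the robot touching nothing.
It also fails if it takes over 72 s, if anything falls off the work surface, if the arm or the gripper's body presses on something with over 40 N, if the wrist force passes 120 N, or if a joint passes its speed limit or range.

## Working session

There is one attempt and no reset: what is moved stays moved. The work goes in short steps, Python scripts to look and compute and a tool call to move; the robot and the scene stay as the last step left them, time stands still between calls to the robot, and variables do not carry over. Pictures are saved under pics/ and viewed, about 8 in all and at most 12, crops included, and the job is handed in when it is done.

Besides the shell and the picture viewer there is one more tool, called after ">>>" by a JSON object that holds its "op" and its "data", one argument or row to a line. apply_moves: Moves the arm, as the interface text tells. Its arguments: {"type":"object","properties":{"targets":{"type":"array"},"force":{"type":"number"}},"required":["targets"]}

```bash
ls; mkdir -p pics; python3 - <<'E'
from station import ctrl
import cv2,numpy as np
print(ctrl.read_state())
for n in ("top","side"):
    im=ctrl.read_camera(n); cv2.imwrite(f"pics/{n}0.png",im[:,:,::-1])
    c=ctrl.calibration(n); print(n,{k:np.round(v,4).tolist() if not isinstance(v,str) else v for k,v in c.items()})
print(ctrl.calibration("wrist"))
E
```

```text
pics
{'time_s': 0.0, 'joint_pos': array([-1.21386673,  0.32180832, -0.07006345,  1.45169992,  0.02259038,
        1.37079737, -0.05689677]), 'dq': array([-9.34887299e-04, -9.63628296e-04,  1.41892660e-04, -9.42747972e-04,
       -1.44345889e-03, -5.96603685e-05, -3.55716585e-04]), 'effort': array([-6.85869309e-04, -4.93598020e+01, -3.82300476e-01, -3.14322317e+01,
        1.32833241e-02,  1.15380084e-02,  1.19282674e-06]), 'position': array([0.21838047, 0.61166869, 0.24722032]), 'orientation': array([ 8.17355676e-01,  5.76132598e-01, -7.58258082e-04,  5.94027883e-04]), 'wrist_force': array([ 0.14669294, -0.74981898,  0.49167577]), 'ft_torque': array([0.02063122, 0.02373506, 0.03283074]), 'width': 0.08477948802714556}
top {'mtx': [[592.9491, 0.0, 321.4847], [0.0, 592.9491, 226.8843], [0.0, 0.0, 1.0]], 'view': [[0.002, -1.0, -0.0062, -0.011], [0.9901, 0.0011, 0.1404, -0.5337], [-0.1404, -0.0065, 0.9901, -1.5962], [0.0, 0.0, 0.0, 1.0]]}
side {'mtx': [[612.8465, 0.0, 312.9615], [0.0, 612.8465, 233.5388], [0.0, 0.0, 1.0]], 'view': [[0.9754, -0.2202, -0.0094, -0.4858], [0.1284, 0.533, 0.8363, -0.1694], [-0.1792, -0.8169, 0.5482, -1.4329], [0.0, 0.0, 0.0, 1.0]]}
{'mtx': array([[347.56144248,   0.        , 321.28263396],
       [  0.        , 347.56144248, 242.76666656],
       [  0.        ,   0.        ,   1.        ]]), 'T_tool_cam': array([[ 9.99999863e-01, -4.54584820e-04, -2.60316875e-04,
        -4.33088064e-04],
       [-5.07074073e-04, -9.64737324e-01, -2.63214054e-01,
        -6.56426185e-02],
       [-1.31484292e-04,  2.63214150e-01, -9.64737422e-01,
        -1.25520960e-01],
       [ 0.00000000e+00,  0.00000000e+00,  0.00000000e+00,
         1.00000000e+00]])}
```

View pics/top0.png

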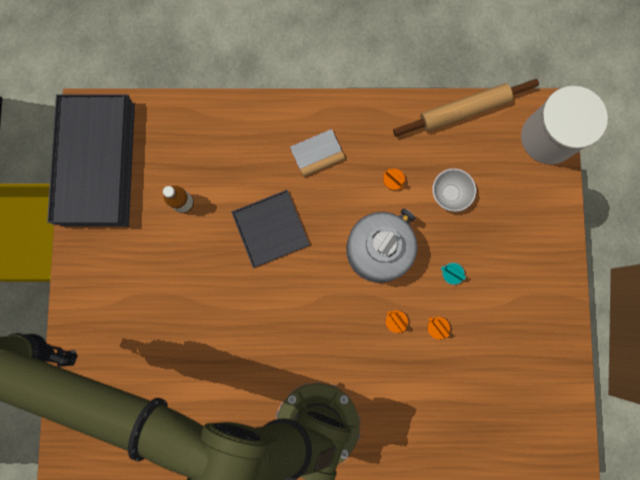

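View pics/side0.png

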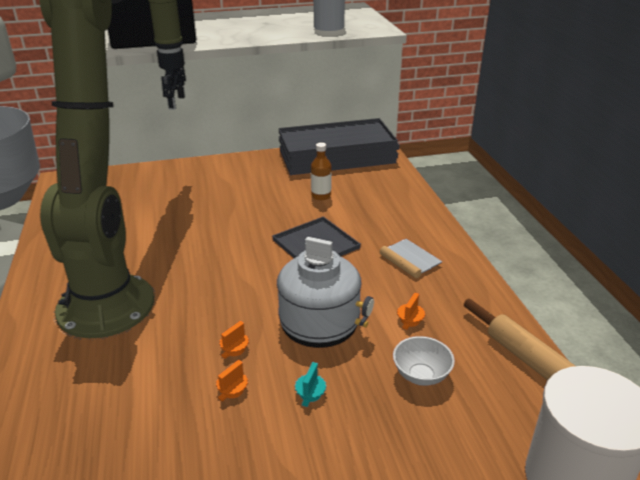

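```bash
cat > h.py <<'E'
import numpy as np
from station import ctrl
from scipy.spatial.transform import Rotation as R
def ray(n,uv,st=None):
    c=ctrl.calibration(n);K=c["mtx"]
    d=np.array([(uv[0]-K[0,2])/K[0,0],-(uv[1]-K[1,2])/K[1,1],-1.])
    if n=="wrist":
        T=np.eye(4);T[:3,:3]=R.from_quat(st["orientation"]).as_matrix();T[:3,3]=st["position"];M=T@c["T_tool_cam"]
    else: M=np.linalg.inv(c["view"])
    return M[:3,3],M[:3,:3]@d
def at(n,uv,z,st=None):
    o,d=ray(n,uv,st);return o+d*(z-o[2])/d[2]
def proj(n,p,st=None):
    c=ctrl.calibration(n);K=c["mtx"]
    if n=="wrist":
        T=np.eye(4);T[:3,:3]=R.from_quat(st["orientation"]).as_matrix();T[:3,3]=st["position"];V=np.linalg.inv(T@c["T_tool_cam"])
    else: V=c["view"]
    q=V@np.r_[p,1];return np.array([K[0,2]+K[0,0]*q[0]/-q[2],K[1,2]+K[1,1]*q[1]/q[2]])
E
python3 - <<'E'
import cv2
from h import *
print("cap",at("top",(386,242),.219)); print("gauge",at("top",(408,215),.085)); print("tray",at("top",(271,229),.0))
print("side cap",at("side",(319,250),.201))
for p in [(233,211),(288,192),(310,243),(254,266)]: print(at("top",p,.014))
im=cv2.imread("pics/top0.png")[160:300,300:480]
cv2.imwrite("pics/c1.png",cv2.resize(im,None,fx=4,fy=4,interpolation=cv2.INTER_CUBIC))
E
```

```text
cap [ 0.47096612 -0.16863036  0.219     ]
gauge [ 0.55940382 -0.24231366  0.085     ]
tray [0.53286443 0.1323638  0.        ]
side cap [ 0.47312685 -0.17530123  0.201     ]
[0.58185465 0.2385779  0.014     ]
[0.63631881 0.08456547 0.014     ]
[0.49168759 0.02183662 0.014     ]
[0.42735551 0.1767726  0.014     ]
```

View pics/c1.png

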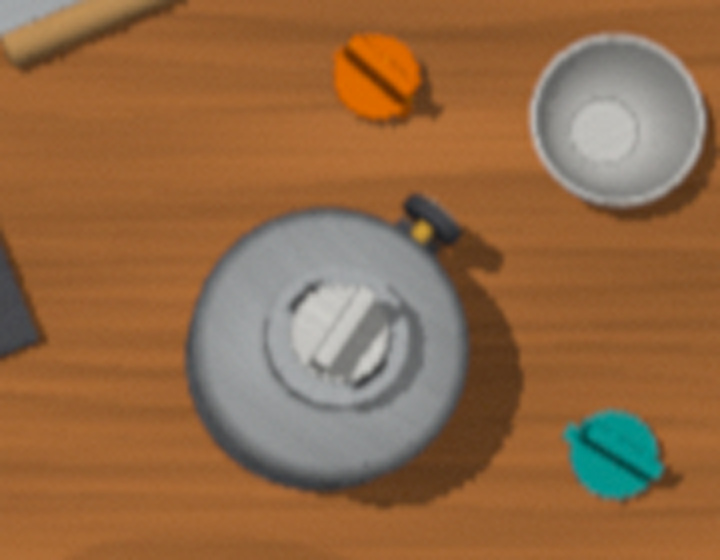

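Candidates for the cap (top image): silver one on the tank (386,242), which I choose; orange decoys at (395,180), (397,321), (440,328); turquoise decoy at (454,274). The crop shows a silver bar roughly in line with the gauge (408,215), and the open notches at 90°. The tray is the dark square at (271,229).

```bash
cat >> h.py <<'E'
def plan(p1,yaw,n,turn=0):
    """rows from present pose to p1, tool-x at world yaw, pointing down; polar interpolation; turn=+-1 forces direction"""
    s=ctrl.read_state();p=s["position"];Rm=R.from_quat(s["orientation"]);x=Rm.as_matrix()[:,0]
    y0=np.arctan2(x[1],x[0]);dy=(yaw-y0+np.pi)%(2*np.pi)-np.pi
    if turn and dy*turn<-0.05: dy+=2*np.pi*turn
    pol=lambda q:np.array([np.hypot(q[0],q[1]),np.arctan2(q[1],q[0]),q[2]])
    a,b=pol(p),pol(np.array(p1));out=[];cp=p;cR=Rm
    for k in range(1,n+1):
        q=a+(b-a)*k/n;q=np.array([q[0]*np.cos(q[1]),q[0]*np.sin(q[1]),q[2]])
        yk=y0+dy*k/n;nR=R.from_quat([np.cos(yk/2),np.sin(yk/2),0,0])
        d=cR.inv().apply(q-cp);r=(cR.inv()*nR).as_rotvec()/np.radians(5)
        out.append(np.r_[np.round(d,4),np.round(r,2)]);cp=q;cR=nR
    print("yaw0 %.3f dy %.3f"%(y0,dy))
    for o in out: print(", ".join("%g"%v for v in o))
E
python3 -c "
from h import *
plan((.471,-.169,.31),-2.17,26,-1)"
```

```text
yaw0 1.228 dy -3.398
-0.0069, 0.0389, -0.0024, 0, 0.02, 1.5
-0.0042, 0.039, -0.0024, 0, 0, 1.5
-0.0015, 0.0388, -0.0024, 0, 0, 1.5
0.0012, 0.0385, -0.0024, 0, 0, 1.5
0.0038, 0.038, -0.0024, 0, 0, 1.5
0.0063, 0.0373, -0.0024, 0, 0, 1.5
0.0088, 0.0364, -0.0024, 0, 0, 1.5
0.0112, 0.0354, -0.0024, 0, 0, 1.5
0.0135, 0.0342, -0.0024, 0, 0, 1.5
0.0156, 0.0329, -0.0024, 0, 0, 1.5
0.0177, 0.0315, -0.0024, 0, 0, 1.5
0.0196, 0.0299, -0.0024, 0, 0, 1.5
0.0214, 0.0282, -0.0024, 0, 0, 1.5
0.0231, 0.0264, -0.0024, 0, 0, 1.5
0.0246, 0.0245, -0.0024, 0, 0, 1.5
0.026, 0.0226, -0.0024, 0, 0, 1.5
0.0272, 0.0205, -0.0024, 0, 0, 1.5
0.0282, 0.0184, -0.0024, 0, 0, 1.5
0.0291, 0.0163, -0.0024, 0, 0, 1.5
0.0298, 0.0141, -0.0024, 0, 0, 1.5
0.0304, 0.0119, -0.0024, 0, 0, 1.5
0.0308, 0.0097, -0.0024, 0, 0, 1.5
0.0311, 0.0075, -0.0024, 0, 0, 1.5
0.0312, 0.0053, -0.0024, 0, 0, 1.5
0.0312, 0.0031, -0.0024, 0, 0, 1.5
0.031, 0.001, -0.0024, 0, 0, 1.5
```

>>> {"op": "apply_moves", "data": {
  "targets": [-0.007,0.039,-0.004,0,0,1.5,1,-0.004,0.039,-0.004,0,0,1.5,1,-0.001,0.039,-0.004,0,0,1.5,1,0.001,0.039,-0.004,0,0,1.5,1,0.004,0.038,-0.004,0,0,1.5,1,0.006,0.037,-0.004,0,0,1.5,1,0.009,0.036,-0.004,0,0,1.5,1,0.011,0.035,-0.004,0,0,1.5,1,0.013,0.034,-0.004,0,0,1.5,1,0.016,0.033,-0.004,0,0,1.5,1,0.018,0.031,-0.003,0,0,1.5,1,0.02,0.03,-0.003,0,0,1.5,1,0.021,0.028,-0.003,0,0,1.5,1,0.023,0.026,-0.002,0,0,1.5,1,0.025,0.024,-0.002,0,0,1.5,1,0.026,0.023,-0.002,0,0,1.5,1]
}}

```text
time_s: 1.7
position: [0.527, 0.1228, 0.2949]
orientation: [0.892, -0.453, -0.004, 0.008]
wrist_force: [0.5, -0.0, -0.1]
width: 0.0855
```

```bash
python3 -c "
from h import *
plan((.471,-.169,.31),-2.17,14,-1)"
```

```text
yaw0 -0.940 dy -1.230
0.019, 0.0117, -0.0008, 0.21, -0.02, 1.01
0.0194, 0.0108, -0.0011, 0, 0, 1.01
0.0198, 0.0098, -0.0011, 0, 0, 1.01
0.0201, 0.0088, -0.0011, 0, 0, 1.01
0.0204, 0.0079, -0.0011, 0, 0, 1.01
0.0206, 0.0069, -0.0011, 0, 0, 1.01
0.0208, 0.0059, -0.0011, 0, 0, 1.01
0.0209, 0.0049, -0.0011, 0, 0, 1.01
0.021, 0.0039, -0.0011, 0, 0, 1.01
0.021, 0.0029, -0.0011, 0, 0, 1.01
0.021, 0.0019, -0.0011, 0, 0, 1.01
0.021, 0.001, -0.0011, 0, 0, 1.01
0.0209, -0, -0.0011, 0, 0, 1.01
0.0207, -0.001, -0.0011, 0, 0, 1.01
```

>>> {"op": "apply_moves", "data": {
  "targets": [0.02,0.012,-0.002,0.2,0,1.0,1,0.02,0.011,-0.002,0,0,1.0,1,0.02,0.01,-0.002,0,0,1.0,1,0.02,0.009,-0.002,0,0,1.0,1,0.021,0.008,-0.002,0,0,1.0,1,0.021,0.007,-0.002,0,0,1.0,1,0.021,0.006,-0.001,0,0,1.0,1,0.021,0.005,-0.001,0,0,1.0,1,0.021,0.004,-0.001,0,0,1.0,1,0.021,0.003,-0.001,0,0,1.0,1,0.021,0.002,-0.001,0,0,1.0,1,0.021,0.001,-0.001,0,0,1.0,1,0.021,0,-0.001,0,0,1.0,1,0.021,-0.001,-0.001,0,0,1.0,1,0,0,0,0,0,0,1,0,0,0,0,0,0,1]
}}

```text
time_s: 3.3
position: [0.4552, -0.1896, 0.3117]
orientation: [-0.441, 0.897, 0.001, -0.004]
wrist_force: [0.4, 0.3, 0.4]
width: 0.0855
```

```bash
python3 -c "
from h import *
import cv2,pickle
s=ctrl.read_state();im=ctrl.read_camera('wrist');pickle.dump(s,open('s1.pkl','wb'))
cv2.imwrite('pics/w1.png',im[:,:,::-1]);print(s['position'],s['joint_pos'],proj('wrist',[.471,-.169,.219],s))
"
```

```text
[ 0.45516023 -0.18958239  0.31171338] [-0.4590538  -0.07968692  0.76194765  1.74707734  0.05943259  1.45929007
 -1.93318449] [280.60142751 253.88573878]
```

View pics/w1.png

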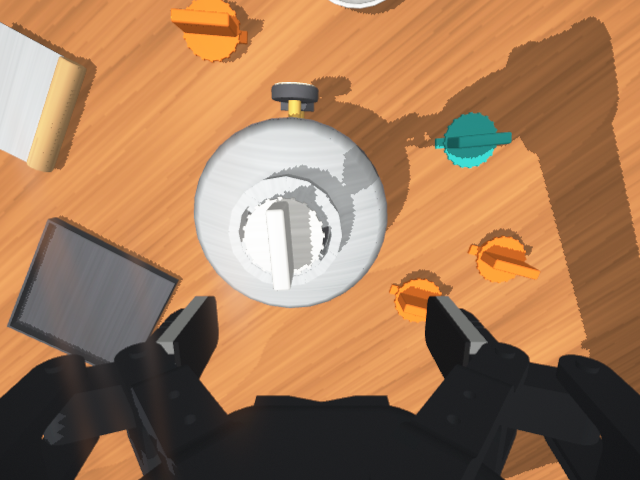

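```bash
python3 -c "
import cv2
im=cv2.imread('pics/w1.png')[70:320,190:395]
cv2.imwrite('pics/c2.png',cv2.resize(im,None,fx=2.4,fy=2.4,interpolation=cv2.INTER_CUBIC))"
```

```text
(no output)
```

View pics/c2.png

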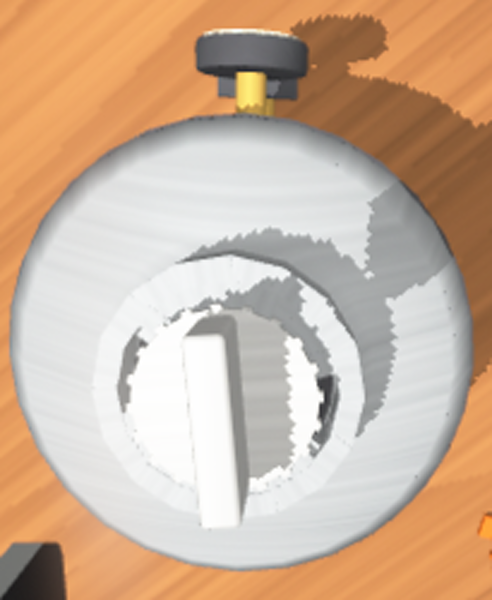

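```bash
python3 -c "
from h import *
import pickle
s=pickle.load(open('s1.pkl','rb'))
c=[at('wrist',p,.219,s) for p in [(267.1,210),(282.9,209.2),(290.4,288.8),(274.2,289.6)]]
print(np.mean(c,0)); f=(c[0]+c[1])/2;b=(c[2]+c[3])/2;d=f-b
print('len',np.linalg.norm(d),'w',np.linalg.norm(c[0]-c[1]),'yaw',np.arctan2(d[1],d[0]))
print('collar',at('wrist',(285,230.4),.17,s))
m=np.mean(c,0);g=at('wrist',(295.8,99),.085,s);print(g,np.arctan2(g[1]-m[1],g[0]-m[0]))
y=np.arctan2(d[1],d[0])-np.pi/2;print(y)
plan((m[0],m[1],.26),y,5);"
```

```text
[ 0.47343518 -0.16944692  0.219     ]
len 0.05443606248113865 w 0.010030285061442738 yaw -0.6012209302689501
collar [ 0.47522745 -0.17019583  0.17      ]
[ 0.55674384 -0.23942616  0.085     ] -0.698659579551794
-2.1720172570638465
yaw0 -2.228 dy 0.056
-0.0055, -0.0006, 0.0103, 0.06, -0.08, -0.13
-0.0054, -0.0005, 0.0103, 0, 0, -0.13
-0.0055, -0.0005, 0.0103, 0, 0, -0.13
-0.0055, -0.0005, 0.0103, 0, 0, -0.13
-0.0055, -0.0005, 0.0103, 0, 0, -0.13
```

>>> {"op": "apply_moves", "data": {
  "targets": [-0.0055,-0.0006,0.0103,0.06,-0.08,-0.13,1,-0.0055,-0.0006,0.0103,0,0,-0.13,1,-0.0055,-0.0005,0.0103,0,0,-0.13,1,-0.0055,-0.0005,0.0103,0,0,-0.13,1,-0.0055,-0.0005,0.0103,0,0,-0.13,1,0,0,0.002,0,0,0,1]
}}

```text
time_s: 3.95
position: [0.476, -0.1626, 0.2515]
orientation: [-0.473, 0.881, 0.001, -0.001]
wrist_force: [0.4, -0.0, 0.0]
width: 0.0855
```

```bash
python3 -c "
from h import *
print(ctrl.read_state()['position']);plan((.474,-.1695,.206),-2.172,4)"
```

```text
[ 0.47598728 -0.16256913  0.25150949]
yaw0 -2.156 dy -0.016
0.0017, -0.0006, 0.0114, 0.02, -0.01, 0.05
0.0017, -0.0006, 0.0114, 0, 0, 0.05
0.0017, -0.0006, 0.0114, 0, 0, 0.05
0.0017, -0.0006, 0.0114, 0, 0, 0.05
```

>>> {"op": "apply_moves", "data": {
  "targets": [0.0017,-0.0006,0.011,0.02,0,0.05,1,0.0017,-0.0006,0.011,0,0,0.05,1,0.001,-0.0006,0.01,0,0,0.05,1,0.001,-0.0005,0.005,0,0,0,1,0,0,0,0,0,0,1]
}}

```text
time_s: 4.45
position: [0.4741, -0.1696, 0.2106]
orientation: [-0.466, 0.885, -0.0, -0.001]
wrist_force: [-0.9, -0.2, -0.6]
width: 0.0858
```

```bash
python3 -c "
from h import *
print(ctrl.read_state()['position']);plan((.474,-.1695,.206),-2.172,1)"
```

```text
[ 0.47410612 -0.16963605  0.21063162]
yaw0 -2.172 dy -0.000
-0.0001, 0.0002, 0.0046, 0.01, -0.02, 0
```

>>> {"op": "apply_moves", "data": {
  "targets": [0,0,0.005,0,0,0,1,0,0,0,0,0,0,0.5,0,0,0,0,0,0,0,0,0,0,0,0,0,0,0,0,0,0,0,0,0,0,0,0,0,0,0,0,0,0,0,0,0,0,0,0,0,0,0,0,0,0],
  "force": 80
}}

```text
time_s: 5.25
position: [0.4751, -0.1699, 0.2068]
orientation: [-0.466, 0.885, -0.001, 0.0]
wrist_force: [-0.3, -0.0, -0.7]
width: 0.0108
```

```bash
cat > st.py <<'E'
from h import *
s=ctrl.read_state();x=R.from_quat(s["orientation"]).as_matrix()
print("t %.2f"%s["time_s"],"p",s["position"].round(4),"yaw %.4f"%np.arctan2(x[1,0],x[0,0]),"z",x[:,2].round(3),"F",s["wrist_force"].round(2),"T",s["ft_torque"].round(3),"w %.4f"%s["width"],"j7 %.2f"%s["joint_pos"][6])
E
python3 st.py
```

```text
t 5.25 p [ 0.4751 -0.1699  0.2068] yaw -2.1719 z [ 0.001 -0.001 -1.   ] F [-0.25 -0.03 -0.68] T [-0.031 -0.007 -0.024] w 0.0108 j7 -1.86
```

>>> {"op": "apply_moves", "data": {
  "targets": [0,0,0,0,0,-0.4,0,0,0,0,0,0,-0.4,0,0,0,0,0,0,-0.4,0,0,0,0,0,0,-0.4,0,0,0,0,0,0,-0.4,0]
}}

```text
time_s: 5.75
position: [0.4754, -0.1696, 0.2068]
orientation: [-0.544, 0.839, -0.001, 0.001]
wrist_force: [0.4, 0.3, -0.1]
width: 0.0108
```

```bash
python3 st.py
```

```text
t 5.75 p [ 0.4754 -0.1696  0.2068] yaw -1.9923 z [ 0.002 -0.    -1.   ] F [ 0.39  0.35 -0.11] T [ 0.095  0.06  -0.127] w 0.0108 j7 -1.68
```

>>> {"op": "apply_moves", "data": {
  "targets": [0,0,0,0,0,-0.25,0,0,0,0,0,0,-0.25,0,0,0,0,0,0,-0.25,0,0,0,0,0,0,-0.25,0]
}}

```text
time_s: 6.15
position: [0.4755, -0.1695, 0.2069]
orientation: [-0.582, 0.813, -0.001, 0.001]
wrist_force: [0.0, -0.2, 0.2]
width: 0.0107
```

```bash
python3 st.py
```

```text
t 6.15 p [ 0.4755 -0.1695  0.2069] yaw -1.9001 z [ 0.002  0.    -1.   ] F [ 0.02 -0.17  0.25] T [ 0.064  0.045 -0.172] w 0.0107 j7 -1.59
```

>>> {"op": "apply_moves", "data": {
  "targets": [0,0,0,0,0,-0.25,0,0,0,0,0,0,-0.25,0,0,0,0,0,0,-0.25,0]
}}

```text
time_s: 6.45
position: [0.4756, -0.1694, 0.2068]
orientation: [-0.61, 0.792, -0.001, 0.001]
wrist_force: [-0.2, 1.2, 0.1]
width: 0.0107
```

```bash
python3 st.py
```

```text
t 6.45 p [ 0.4756 -0.1694  0.2068] yaw -1.8292 z [ 0.003  0.    -1.   ] F [-0.16  1.23  0.09] T [ 0.106  0.047 -0.115] w 0.0107 j7 -1.51
```

>>> {"op": "apply_moves", "data": {
  "targets": [0,0,0,0,0,-0.2,0,0,0,0,0,0,-0.2,0,0,0,0,0,0,-0.2,0]
}}

```text
time_s: 6.75
position: [0.4756, -0.1694, 0.2068]
orientation: [-0.633, 0.775, -0.001, 0.001]
wrist_force: [0.2, 0.1, -0.5]
width: 0.0111
```

```bash
python3 st.py
```

```text
t 6.75 p [ 0.4756 -0.1694  0.2068] yaw -1.7719 z [ 0.003  0.    -1.   ] F [ 0.2   0.11 -0.52] T [ 0.067 -0.028 -0.174] w 0.0111 j7 -1.46
```

>>> {"op": "apply_moves", "data": {
  "targets": [0,0,0,0,0,-0.2,0,0,0,0,0,0,-0.2,0]
}}

```text
time_s: 6.95
position: [0.4756, -0.1693, 0.2068]
orientation: [-0.647, 0.762, -0.001, 0.001]
wrist_force: [-0.2, -0.2, 0.1]
width: 0.0106
```

```bash
python3 st.py
```

```text
t 6.95 p [ 0.4756 -0.1693  0.2068] yaw -1.7338 z [ 0.003  0.    -1.   ] F [-0.16 -0.19  0.05] T [ 0.118  0.004 -0.114] w 0.0106 j7 -1.42
```

>>> {"op": "apply_moves", "data": {
  "targets": [0,0,0,0,0,-0.2,0,0,0,0,0,0,-0.2,0]
}}

```text
time_s: 7.15
position: [0.4757, -0.1693, 0.2068]
orientation: [-0.662, 0.75, -0.001, 0.001]
wrist_force: [1.5, 0.6, 0.2]
width: 0.0108
```

```bash
python3 st.py
```

```text
t 7.15 p [ 0.4757 -0.1693  0.2068] yaw -1.6957 z [ 0.003  0.    -1.   ] F [1.5  0.61 0.19] T [ 0.09   0.029 -0.11 ] w 0.0108 j7 -1.38
```

>>> {"op": "apply_moves", "data": {
  "targets": [0,0,0,0,0,-0.2,0,0,0,0,0,0,-0.15,0]
}}

```text
time_s: 7.35
position: [0.4756, -0.1691, 0.2068]
orientation: [-0.674, 0.739, -0.001, 0.001]
wrist_force: [-0.9, 1.5, 0.0]
width: 0.0111
```

```bash
python3 st.py
```

```text
t 7.35 p [ 0.4756 -0.1691  0.2068] yaw -1.6626 z [ 0.003  0.001 -1.   ] F [-0.91  1.55  0.04] T [ 0.313  0.01  -0.268] w 0.0111 j7 -1.35
```

>>> {"op": "apply_moves", "data": {
  "targets": [0,0,0,0,0,-0.12,0]
}}

```text
time_s: 7.45
position: [0.4756, -0.1689, 0.2069]
orientation: [-0.678, 0.735, -0.0, 0.001]
wrist_force: [-0.2, 1.4, -0.6]
width: 0.0107
```

```bash
python3 st.py
```

```text
t 7.45 p [ 0.4756 -0.1689  0.2069] yaw -1.6513 z [ 0.002  0.001 -1.   ] F [-0.25  1.42 -0.55] T [ 0.258  0.067 -0.301] w 0.0107 j7 -1.34
```

>>> {"op": "apply_moves", "data": {
  "targets": [0,0,0,0,0,-0.12,0]
}}

```text
time_s: 7.55
position: [0.4756, -0.1687, 0.2068]
orientation: [-0.682, 0.731, -0.0, 0.001]
wrist_force: [0.3, 1.0, 0.7]
width: 0.0106
```

```bash
python3 st.py
```

```text
t 7.55 p [ 0.4756 -0.1687  0.2068] yaw -1.6401 z [ 0.002  0.002 -1.   ] F [0.25 1.05 0.67] T [ 0.325  0.027 -0.369] w 0.0106 j7 -1.33
```

>>> {"op": "apply_moves", "data": {
  "targets": [0,0,0,0,0,-0.04,0,0,0,0,0,0,-0.04,0,0,0,0,0,0,-0.04,0]
}}

```text
time_s: 7.85
position: [0.4755, -0.1685, 0.2068]
orientation: [-0.686, 0.728, 0.0, 0.002]
wrist_force: [0.1, 2.7, 0.3]
width: 0.0107
```

```bash
python3 st.py
```

```text
t 7.85 p [ 0.4755 -0.1685  0.2068] yaw -1.6294 z [ 0.002  0.002 -1.   ] F [0.11 2.67 0.3 ] T [ 0.273  0.014 -0.455] w 0.0107 j7 -1.31
```

>>> {"op": "apply_moves", "data": {
  "targets": [0,0,0,0,0,0,0,0,0,0,0,0,0,0,0,0,0,0,0,0,0]
}}

```text
time_s: 8.15
position: [0.4755, -0.1685, 0.2068]
orientation: [-0.686, 0.728, 0.0, 0.002]
wrist_force: [-0.5, 1.4, 0.5]
width: 0.0105
```

```bash
python3 st.py
```

```text
t 8.15 p [ 0.4755 -0.1685  0.2068] yaw -1.6296 z [ 0.002  0.002 -1.   ] F [-0.53  1.38  0.47] T [ 0.275  0.004 -0.425] w 0.0105 j7 -1.31
```

Torque holds steadily at about 0.43 N·m, so I stay here against the stop for over a second.

>>> {"op": "apply_moves", "data": {
  "targets": [0,0,0,0,0,0,0,0,0,0,0,0,0,0,0,0,0,0,0,0,0,0,0,0,0,0,0,0,0,0,0,0,0,0,0,0,0,0,0,0,0,0,0,0,0,0,0,0,0,0,0,0,0,0,0,0,0,0,0,0,0,0,0,0,0,0,0,0,0,0]
}}

```text
time_s: 9.15
position: [0.4755, -0.1685, 0.2068]
orientation: [-0.686, 0.728, 0.0, 0.002]
wrist_force: [0.4, 0.9, 0.0]
width: 0.011
```

```bash
python3 st.py
```

```text
t 9.15 p [ 0.4755 -0.1685  0.2068] yaw -1.6296 z [ 0.002  0.002 -1.   ] F [0.4  0.91 0.02] T [ 0.233  0.024 -0.407] w 0.0110 j7 -1.31
```

>>> {"op": "apply_moves", "data": {
  "targets": [0.0005,0,0,0,0,0.2,0,0.0003,0,0.001,0,0,0.1,0,0,0,0.001,0,0,0,0,0,0,0.001,0,0,0,0,0,0,0.001,0,0,0,0]
}}

```text
time_s: 9.65
position: [0.4757, -0.1687, 0.2061]
orientation: [-0.677, 0.736, 0.001, 0.002]
wrist_force: [-1.6, 2.7, 7.7]
width: 0.0111
```

```bash
python3 st.py
```

```text
t 9.65 p [ 0.4757 -0.1687  0.2061] yaw -1.6549 z [ 0.002  0.004 -1.   ] F [-1.64  2.75  7.66] T [ 0.504  0.739 -0.065] w 0.0111 j7 -1.34
```

>>> {"op": "apply_moves", "data": {
  "targets": [0,0,0.0012,0,0,0,0,0,0,0.0012,0,0,0,0,0,0,0.0012,0,0,0,0]
}}

```text
time_s: 9.95
position: [0.4757, -0.1688, 0.2055]
orientation: [-0.677, 0.736, 0.001, 0.002]
wrist_force: [-3.3, 2.4, 7.2]
width: 0.011
```

```bash
python3 st.py
```

```text
t 9.95 p [ 0.4757 -0.1688  0.2055] yaw -1.6542 z [ 0.002  0.005 -1.   ] F [-3.34  2.39  7.22] T [ 0.464  0.786 -0.013] w 0.0110 j7 -1.33
```

>>> {"op": "apply_moves", "data": {
  "targets": [-0.0002,0.0003,0.0018,0,0,0,0,-0.0002,0.0003,0.0018,0,0,0,0,0,0,0.0018,0,0,0,0]
}}

```text
time_s: 10.25
position: [0.4757, -0.1688, 0.2036]
orientation: [-0.677, 0.736, 0.001, 0.003]
wrist_force: [-2.2, 2.3, 8.9]
width: 0.0108
```

```bash
python3 st.py
```

```text
t 10.25 p [ 0.4757 -0.1688  0.2036] yaw -1.6536 z [ 0.003  0.005 -1.   ] F [-2.2  2.3  8.9] T [ 0.584  0.924 -0.051] w 0.0108 j7 -1.33
```

>>> {"op": "apply_moves", "data": {
  "targets": [-0.0002,0.0002,0.0018,0,0,0,0,-0.0002,0.0002,0.0018,0,0,0,0,0,0,0.0016,0,0,0,0]
}}

```text
time_s: 10.55
position: [0.4757, -0.1688, 0.2021]
orientation: [-0.677, 0.736, 0.001, 0.003]
wrist_force: [-3.1, 1.6, 9.3]
width: 0.0107
```

```bash
python3 st.py
```

```text
t 10.55 p [ 0.4757 -0.1688  0.2021] yaw -1.6530 z [ 0.004  0.006 -1.   ] F [-3.11  1.65  9.33] T [ 0.577  0.963 -0.063] w 0.0107 j7 -1.33
```

>>> {"op": "apply_moves", "data": {
  "targets": [-0.0002,0.0002,0.0018,0,0,0,0,0,0,0.0018,0,0,0,0]
}}

```text
time_s: 10.75
position: [0.4757, -0.1688, 0.201]
orientation: [-0.678, 0.735, 0.001, 0.004]
wrist_force: [-3.8, 2.7, 9.3]
width: 0.0107
```

```bash
python3 st.py
```

```text
t 10.75 p [ 0.4757 -0.1688  0.201 ] yaw -1.6524 z [ 0.004  0.006 -1.   ] F [-3.77  2.72  9.33] T [ 0.583  1.003 -0.062] w 0.0107 j7 -1.33
```

>>> {"op": "apply_moves", "data": {
  "targets": [0,0,0.0018,0,0,0,0,0,0,0.0018,0,0,0,0]
}}

```text
time_s: 10.95
position: [0.4758, -0.169, 0.1999]
orientation: [-0.678, 0.735, 0.001, 0.004]
wrist_force: [-0.8, 0.6, 9.7]
width: 0.0106
```

```bash
python3 st.py
```

```text
t 10.95 p [ 0.4758 -0.169   0.1999] yaw -1.6516 z [ 0.004  0.007 -1.   ] F [-0.81  0.62  9.66] T [0.13  0.275 0.054] w 0.0106 j7 -1.32
```

>>> {"op": "apply_moves", "data": {
  "targets": [0,0,0.0018,0,0,0,0,0,0,0.0018,0,0,0,0]
}}

```text
time_s: 11.15
position: [0.4775, -0.1703, 0.1998]
orientation: [-0.678, 0.735, -0.001, 0.005]
wrist_force: [-5.0, 3.6, 13.2]
width: 0.0109
```

```bash
python3 st.py
```

```text
t 11.15 p [ 0.4775 -0.1703  0.1998] yaw -1.6513 z [ 0.009  0.006 -1.   ] F [-5.03  3.59 13.21] T [ 0.761  1.353 -0.068] w 0.0109 j7 -1.32
```

>>> {"op": "apply_moves", "data": {
  "targets": [-0.0006,0.0009,0.0013,-0.05,0.04,0,0,-0.0006,0.0009,0.0014,-0.05,0.04,0,0]
}}

```text
time_s: 11.35
position: [0.4777, -0.1699, 0.2003]
orientation: [-0.678, 0.735, -0.002, 0.001]
wrist_force: [-1.3, 1.0, 8.2]
width: 0.0104
```

```bash
python3 st.py
```

```text
t 11.35 p [ 0.4777 -0.1699  0.2003] yaw -1.6514 z [ 0.004 -0.001 -1.   ] F [-1.26  1.04  8.16] T [ 0.307  0.254 -0.051] w 0.0104 j7 -1.33
```

>>> {"op": "apply_moves", "data": {
  "targets": [-0.0004,0.001,0.0016,0,0,0,0,0,0.0006,0.0018,0,0,0,0]
}}

```text
time_s: 11.55
position: [0.4776, -0.17, 0.2001]
orientation: [-0.678, 0.735, -0.003, 0.002]
wrist_force: [-3.3, 2.7, 10.7]
width: 0.0106
```

```bash
python3 st.py
```

```text
t 11.55 p [ 0.4776 -0.17    0.2001] yaw -1.6510 z [ 0.007 -0.002 -1.   ] F [-3.26  2.72 10.65] T [ 0.737  0.9   -0.115] w 0.0106 j7 -1.33
```

>>> {"op": "apply_moves", "data": {
  "targets": [0,0,0.002,-0.03,0.02,0,0,0,0,0.002,-0.03,0.02,0,0]
}}

```text
time_s: 11.75
position: [0.4778, -0.1699, 0.1994]
orientation: [-0.678, 0.735, -0.002, -0.0]
wrist_force: [-4.5, 2.1, 12.4]
width: 0.0106
```

```bash
python3 st.py
```

```text
t 11.75 p [ 0.4778 -0.1699  0.1994] yaw -1.6507 z [ 0.002 -0.003 -1.   ] F [-4.51  2.1  12.39] T [ 0.708  1.223 -0.096] w 0.0106 j7 -1.33
```

>>> {"op": "apply_moves", "data": {
  "targets": [0,0.0003,0.002,0,0,0,0,0,0.0003,0.002,0,0,0,0]
}}

```text
time_s: 11.95
position: [0.4778, -0.1699, 0.1991]
orientation: [-0.678, 0.735, -0.002, 0.001]
wrist_force: [-5.4, 2.6, 14.2]
width: 0.011
```

```bash
python3 st.py
```

```text
t 11.95 p [ 0.4778 -0.1699  0.1991] yaw -1.6502 z [ 0.003 -0.002 -1.   ] F [-5.37  2.58 14.23] T [ 0.639  1.225 -0.102] w 0.0110 j7 -1.33
```

>>> {"op": "apply_moves", "data": {
  "targets": [0,0.0003,0.0022,0,0,0,0,0,0.0003,0.0022,0,0,0,0]
}}

```text
time_s: 12.15
position: [0.4778, -0.17, 0.1992]
orientation: [-0.679, 0.734, -0.001, 0.002]
wrist_force: [-4.4, 3.4, 16.2]
width: 0.0106
```

```bash
python3 st.py
```

```text
t 12.15 p [ 0.4778 -0.17    0.1992] yaw -1.6497 z [ 0.004  0.    -1.   ] F [-4.41  3.39 16.22] T [ 0.651  1.356 -0.119] w 0.0106 j7 -1.33
```

>>> {"op": "apply_moves", "data": {
  "targets": [0,0,0.0019,0,0,-0.3,0,0,0,0.0019,0,0,-0.35,0,0,0,0.0019,0,0,-0.35,0]
}}

```text
time_s: 12.45
position: [0.4774, -0.1702, 0.1992]
orientation: [0.711, -0.703, 0.0, -0.002]
wrist_force: [-6.7, 3.4, 14.6]
width: 0.0106
```

```bash
python3 st.py
```

```text
t 12.45 p [ 0.4774 -0.1702  0.1992] yaw -1.5604 z [ 0.003  0.003 -1.   ] F [-6.68  3.4  14.56] T [ 0.706  1.445 -0.183] w 0.0106 j7 -1.23
```

>>> {"op": "apply_moves", "data": {
  "targets": [0,0.0004,0.0018,0,0,-0.4,0,0,0.0004,0.0018,0,0,-0.4,0,0,0.0002,0.0018,0,0,-0.4,0,0,0,0.0018,0,0,-0.4,0]
}}

```text
time_s: 12.85
position: [0.477, -0.1701, 0.1993]
orientation: [0.76, -0.65, -0.001, -0.004]
wrist_force: [-6.8, 2.7, 13.4]
width: 0.0108
```

```bash
python3 st.py
```

```text
t 12.85 p [ 0.477  -0.1701  0.1993] yaw -1.4152 z [ 0.005  0.007 -1.   ] F [-6.8   2.74 13.37] T [ 0.662  1.377 -0.187] w 0.0108 j7 -1.08
```

>>> {"op": "apply_moves", "data": {
  "targets": [0,0.0002,0.0018,-0.03,0.03,-0.4,0,0,0.0002,0.0018,-0.03,0.03,-0.4,0,0,0.0002,0.0018,0,0,-0.4,0,0,0,0.0018,0,0,-0.4,0,0,0,0.0017,0,0,-0.4,0]
}}

```text
time_s: 13.35
position: [0.4767, -0.1696, 0.1993]
orientation: [0.816, -0.578, -0.001, -0.003]
wrist_force: [-5.1, 3.2, 12.7]
width: 0.0106
```

```bash
python3 st.py
```

```text
t 13.35 p [ 0.4767 -0.1696  0.1993] yaw -1.2335 z [ 0.001  0.007 -1.   ] F [-5.14  3.17 12.75] T [ 0.661  1.181 -0.141] w 0.0106 j7 -0.90
```

>>> {"op": "apply_moves", "data": {
  "targets": [0,0.0002,0.0016,0,0,-0.4,0,0,0.0002,0.0016,0,0,-0.4,0,0,0.0002,0.0016,0,0,-0.4,0,0,0,0.0015,0,0,-0.4,0,0,0,0.0015,0,0,-0.4,0,0,0,0.0015,0,0,-0.4,0]
}}

```text
time_s: 13.95
position: [0.4764, -0.1692, 0.1995]
orientation: [0.874, -0.486, -0.002, -0.006]
wrist_force: [-5.0, 2.5, 11.1]
width: 0.0107
```

```bash
python3 st.py
```

```text
t 13.95 p [ 0.4764 -0.1692  0.1995] yaw -1.0147 z [ 0.002  0.012 -1.   ] F [-4.96  2.5  11.1 ] T [ 0.61   1.096 -0.071] w 0.0107 j7 -0.68
```

>>> {"op": "apply_moves", "data": {
  "targets": [0,0,0.0013,-0.04,0.04,-0.4,0,0,0,0.0013,-0.04,0.04,-0.4,0,0,0,0.0012,0,0,-0.4,0,0,0,0.001,0,0,-0.3,0]
}}

```text
time_s: 14.35
position: [0.4764, -0.1685, 0.1999]
orientation: [0.905, -0.425, -0.001, -0.003]
wrist_force: [-3.2, 2.5, 8.9]
width: 0.0112
```

```bash
python3 st.py
```

```text
t 14.35 p [ 0.4764 -0.1685  0.1999] yaw -0.8775 z [-0.     0.006 -1.   ] F [-3.22  2.52  8.89] T [ 0.494  0.84  -0.069] w 0.0112 j7 -0.55
```

>>> {"op": "apply_moves", "data": {
  "targets": [0,0,-0.0005,0,0,0,0,0,0,-0.0012,0,0,0,0,0,0,-0.0012,0,0,0,0,0,0,-0.0012,0,0,0,0,0,0,-0.0012,0,0,0,0,0,0,-0.0012,0,0,0,0]
}}

```text
time_s: 14.95
position: [0.4763, -0.1686, 0.2101]
orientation: [0.906, -0.424, -0.002, -0.003]
wrist_force: [-0.1, 0.8, -3.2]
width: 0.0107
```

```bash
python3 st.py
```

```text
t 14.95 p [ 0.4763 -0.1686  0.2101] yaw -0.8751 z [-0.001  0.007 -1.   ] F [-0.08  0.84 -3.18] T [ 0.29  -0.01  -0.012] w 0.0107 j7 -0.56
```

>>> {"op": "apply_moves", "data": {
  "targets": [0,0,-0.003,0,0,0,0,0,0,-0.003,0,0,0,0,0,0,-0.004,0,0,0,0]
}}

```text
time_s: 15.25
position: [0.4752, -0.1689, 0.2184]
orientation: [0.906, -0.424, -0.003, -0.002]
wrist_force: [-0.5, -0.2, -3.0]
width: 0.0106
```

```bash
python3 st.py
```

```text
t 15.25 p [ 0.4752 -0.1689  0.2184] yaw -0.8752 z [-0.004  0.005 -1.   ] F [-0.54 -0.24 -2.97] T [-0.009  0.011 -0.02 ] w 0.0106 j7 -0.56
```

>>> {"op": "apply_moves", "data": {
  "targets": [0,0,-0.01,0,0,0,0,0,0,-0.02,0,0,0,0,0,0,-0.025,0,0,0,0,0,0,-0.015,0,0,0,0]
}}

```text
time_s: 15.65
position: [0.4741, -0.1704, 0.2906]
orientation: [0.905, -0.424, -0.004, 0.0]
wrist_force: [0.6, 0.1, -2.2]
width: 0.0105
```

```bash
python3 st.py; python3 -c "
from h import *
plan((.533,.131,.28),-.875,12)"
```

```text
t 15.65 p [ 0.4741 -0.1704  0.2906] yaw -0.8767 z [-0.008  0.003 -1.   ] F [ 0.57  0.07 -2.18] T [-0.021 -0.031 -0.034] w 0.0105 j7 -0.60
yaw0 -0.877 dy 0.002
-0.0098, -0.023, 0.0009, 0.05, 0.09, -0
-0.0111, -0.0226, 0.0009, 0, 0, -0
-0.0123, -0.0222, 0.0009, 0, 0, -0
-0.0134, -0.0217, 0.0009, 0, 0, -0
-0.0146, -0.0212, 0.0009, 0, 0, -0
-0.0157, -0.0205, 0.0009, 0, 0, -0
-0.0169, -0.0199, 0.0009, 0, 0, -0
-0.018, -0.0191, 0.0009, 0, 0, -0
-0.019, -0.0184, 0.0009, 0, 0, -0
-0.02, -0.0175, 0.0009, 0, 0, -0
-0.021, -0.0166, 0.0009, 0, 0, -0
-0.022, -0.0156, 0.0009, 0, 0, -0
```

>>> {"op": "apply_moves", "data": {
  "targets": [-0.01,-0.023,0,0.05,0.09,0,0,-0.011,-0.023,0,0,0,0,0,-0.012,-0.022,0,0,0,0,0,-0.013,-0.022,0,0,0,0,0,-0.015,-0.021,0,0,0,0,0,-0.016,-0.021,0,0,0,0,0,-0.017,-0.02,0,0,0,0,0,-0.018,-0.019,0,0,0,0,0,-0.019,-0.018,0,0,0,0,0,-0.02,-0.017,0,0,0,0,0,-0.018,-0.014,0,0,0,0,0,-0.008,-0.006,0,0,0,0,0,0,0,0,0,0,0,0]
}}

```text
time_s: 16.95
position: [0.5425, 0.1142, 0.303]
orientation: [0.904, -0.428, 0.01, -0.001]
wrist_force: [-1.3, -0.4, -0.9]
width: 0.0109
```

```bash
python3 st.py; python3 -c "
from h import *
import cv2
im=ctrl.read_camera('side');cv2.imwrite('pics/s2.png',cv2.resize(im[140:300,240:460,::-1],None,fx=3,fy=3))
plan((.533,.131,.12),-.875,7)"
```

```text
t 16.95 p [0.5425 0.1142 0.303 ] yaw -0.8855 z [ 0.019 -0.007 -1.   ] F [-1.3  -0.44 -0.91] T [-0.002  0.045  0.034] w 0.0109 j7 -1.11
yaw0 -0.887 dy 0.012
-0.0033, -0.0003, 0.0261, -0.12, -0.2, -0.02
-0.0028, -0.0006, 0.0262, 0, 0, -0.02
-0.0028, -0.0006, 0.0262, 0, 0, -0.02
-0.0028, -0.0006, 0.0262, 0, 0, -0.02
-0.0028, -0.0005, 0.0262, 0, 0, -0.02
-0.0028, -0.0005, 0.0262, 0, 0, -0.02
-0.0028, -0.0005, 0.0262, 0, 0, -0.02
```

View pics/s2.png

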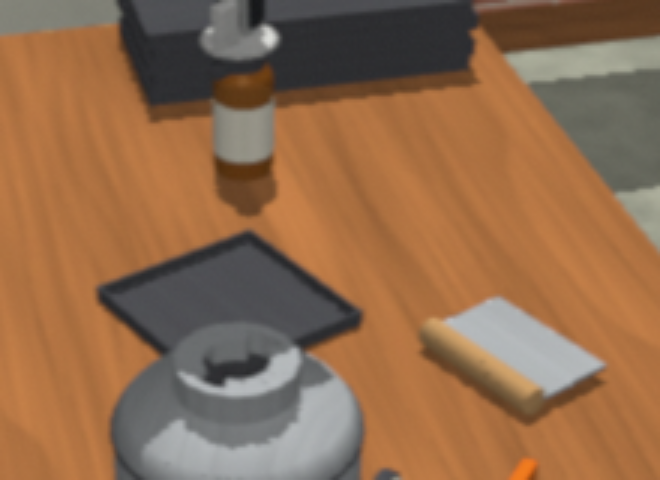

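The crop shows the cap hanging in the gripper at (240,40), an empty collar at (238,365), and the tray at (230,295). I'll lower it.

>>> {"op": "apply_moves", "data": {
  "targets": [-0.003,-0.001,0.026,-0.12,-0.2,0,0,-0.003,-0.001,0.026,0,0,0,0,-0.003,-0.001,0.026,0,0,0,0,-0.003,0,0.026,0,0,0,0,-0.003,0,0.026,0,0,0,0,-0.003,0,0.026,0,0,0,0,-0.002,0,0.026,0,0,0,0,0,0,0.015,0,0,0,0,0,0,0.008,0,0,0,0,0,0,0,0,0,0,0]
}}

```text
time_s: 18.0
position: [0.5387, 0.1092, 0.0961]
orientation: [0.898, -0.44, 0.005, 0.001]
wrist_force: [-0.6, -0.2, -1.7]
width: 0.0109
```

```bash
python3 st.py; python3 -c "
from h import *
p=ctrl.read_state()['position']
plan((.533,.131,p[2]),-.875,2)"
```

```text
t 18.00 p [0.5387 0.1092 0.0961] yaw -0.9115 z [ 0.009 -0.006 -1.   ] F [-0.6  -0.24 -1.72] T [-0.024  0.055  0.035] w 0.0109 j7 -1.06
yaw0 -0.912 dy 0.037
-0.0103, -0.0045, -0.0001, -0.04, -0.12, -0.21
-0.0103, -0.0045, 0, 0, 0, -0.21
```

>>> {"op": "apply_moves", "data": {
  "targets": [-0.01,-0.004,0.005,-0.04,-0.12,0,0,-0.01,-0.004,0.01,0,0,0,0,-0.003,-0.001,0.008,0,0,0,0,0,0,0.003,0,0,0,0,0,0,0,0,0,0,0]
}}

```text
time_s: 18.5
position: [0.5335, 0.1353, 0.071]
orientation: [0.898, -0.44, 0.001, -0.002]
wrist_force: [0.5, -0.6, -2.3]
width: 0.0105
```

```bash
python3 st.py; python3 -c "
from h import *
p=ctrl.read_state()['position']
plan((p[0],p[1],p[2]),-.912,1)"
```

```text
t 18.50 p [0.5335 0.1353 0.071 ] yaw -0.9116 z [ 0.004  0.002 -1.   ] F [ 0.5  -0.57 -2.34] T [-0.067  0.034  0.012] w 0.0105 j7 -1.08
yaw0 -0.912 dy -0.000
0, 0, 0, -0.05, -0.01, 0
```

>>> {"op": "apply_moves", "data": {
  "targets": [0,0,0.006,-0.05,0,0,0,0,0,0.005,0,0,0,0,0,0,0.002,0,0,0,0,0,0,0.002,0,0,0,0]
}}

```text
time_s: 18.9
position: [0.5343, 0.1351, 0.0554]
orientation: [0.898, -0.44, 0.001, -0.0]
wrist_force: [-0.4, -0.8, -1.8]
width: 0.0107
```

```bash
python3 st.py
```

```text
t 18.90 p [0.5343 0.1351 0.0554] yaw -0.9119 z [ 0.002 -0.001 -1.   ] F [-0.41 -0.76 -1.84] T [-0.02  -0.012 -0.012] w 0.0107 j7 -1.07
```

>>> {"op": "apply_moves", "data": {
  "targets": [0,0,0.0013,0,0,0,0,0,0,0.0013,0,0,0,0,0,0,0.0012,0,0,0,0]
}}

```text
time_s: 19.2
position: [0.5344, 0.1347, 0.0513]
orientation: [0.898, -0.441, 0.001, -0.0]
wrist_force: [-1.0, -0.2, -1.5]
width: 0.0108
```

```bash
python3 st.py
```

```text
t 19.20 p [0.5344 0.1347 0.0513] yaw -0.9125 z [ 0.002 -0.001 -1.   ] F [-1.03 -0.24 -1.47] T [-0.017  0.028  0.007] w 0.0108 j7 -1.07
```

>>> {"op": "apply_moves", "data": {
  "targets": [0,0,0.001,0,0,0,0,0,0,0.001,0,0,0,0]
}}

```text
time_s: 19.4
position: [0.5346, 0.1346, 0.0498]
orientation: [0.898, -0.441, 0.001, -0.0]
wrist_force: [-3.4, -0.4, 9.7]
width: 0.0106
```

```bash
python3 st.py
```

```text
t 19.40 p [0.5346 0.1346 0.0498] yaw -0.9127 z [ 0.002 -0.    -1.   ] F [-3.38 -0.43  9.66] T [-0.191  0.751 -0.037] w 0.0106 j7 -1.07
```

>>> {"op": "apply_moves", "data": {
  "targets": [0,0,-0.0007,0,0,0,0,0,0,0,0,0,0,0.3,0,0,0,0,0,0,0.6,0,0,0,0,0,0,0.6,0,0,0,0,0,0,0.6,0,0,0,0,0,0,0.6],
  "force": 20
}}

```text
time_s: 20.0
position: [0.536, 0.1351, 0.0518]
orientation: [0.898, -0.441, 0.002, -0.002]
wrist_force: [0.1, -0.4, -0.1]
width: 0.0518
```

```bash
python3 st.py
```

```text
t 20.00 p [0.536  0.1351 0.0518] yaw -0.9126 z [ 0.005  0.001 -1.   ] F [ 0.09 -0.43 -0.06] T [-0.039  0.014  0.048] w 0.0518 j7 -1.07
```

>>> {"op": "apply_moves", "data": {
  "targets": [0,0,-0.01,0,0,0,0.6,0,0,-0.02,0,0,0,0.6,0,0,-0.03,0,0,0,0.6,0,0,-0.04,0,0,0,0.6,0,0,-0.04,0,0,0,0.6,0,0,-0.04,0,0,0,0.6,0,0,0,0,0,0,0.6,0,0,0,0,0,0,0.6]
}}

```text
time_s: 20.8
position: [0.5347, 0.134, 0.2429]
orientation: [0.897, -0.441, 0.002, -0.002]
wrist_force: [0.3, 0.6, -0.5]
width: 0.0512
```

```bash
python3 st.py; python3 -c "
from h import *
import cv2
a=ctrl.read_camera('side')[:,:,::-1];b=ctrl.read_camera('wrist')[:,:,::-1]
cv2.imwrite('pics/s3.png',cv2.hconcat([cv2.resize(a,(400,300)),cv2.resize(b,(400,300))]))"
```

```text
t 20.80 p [0.5347 0.134  0.2429] yaw -0.9142 z [ 0.006  0.001 -1.   ] F [ 0.29  0.57 -0.55] T [0.027 0.015 0.   ] w 0.0512 j7 -1.16
```

View pics/s3.png

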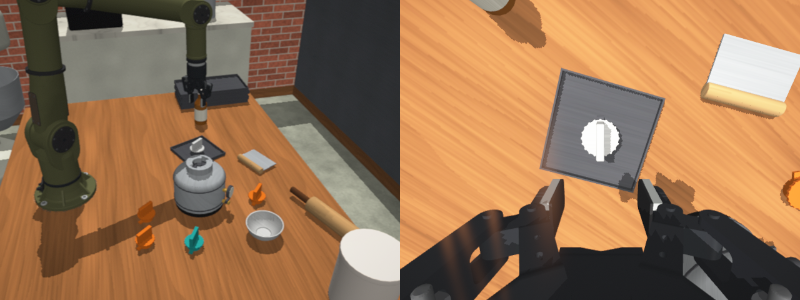

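The wrist view shows the cap upright in the middle of the tray at (600,138) and the gripper clear. The bottle, bowl and scraper look to be where they were.

```bash
python3 -c "
from station import ctrl
print(ctrl.job_done())"
```

```text
the job is handed in; nothing more can be done
None
```

The cap is off the tank and standing upright in the middle of the steel tray. I handed the job in at about 21 s; no verdict was reported.

- **Stop and venting:** I turned the cap anticlockwise without pressing until I felt the first stop, at a cap angle of about 0.6 rad. I held it there at about 0.4 N·m for over a second. I saw no direct sign of venting, so I am relying on that hold.
- **Press and release:** The cap bottomed out after about 7.6 mm with a push of about 16 N, an estimated 5 N or so on the seat. I turned it on past the stop, easing the push, to about 1.39 rad, where it came up about 3 mm above its locked height. I then lifted it off and set it down in the tray.
- **Last checks:** The final pictures show the cap upright in the tray and the gripper clear. The bottle, bowl and scraper look unmoved, though I judged that by eye and did not measure it.
- **What disagreed:** While I pressed, side forces of up to about 7 N built up and the cap shifted about 2 mm sideways, roughly its stated side play. At 7 mm I briefly took a force rise for the bottom before pressing further. The touch-down in the tray reached about 10 N. All of these are below the limits.

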